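Build the compression-test stack on the loading stand

TASK

Build the test stack on the ringed platen of the loading stand, every layer flat and centred on the ring: first slide the wide filter disc along the low deck onto the ring, then lift the cast puck out of its mould and set it on the disc, and last slide the load cap off the raised shelf onto the puck. The filter disc and the cap are to be slid, not lifted or tipped. Leave the beaker near the mould and the two small bottles on the deck standing where they are.

Things in the scene. Friction and masses are not known exactly. Their poses are not given: they have to be found in the camera images.
- stand: Fixed grey-painted loading stand. Origin on the bench under the centre of its platen. Low deck: top 25 mm above the bench, x -125..125, y -56..270 mm in its frame. Raised shelf: solid block, top 68.5 mm above the bench, x -95..95, y -210..-56 mm. Two steel guide pillars of 20 mm diameter (32 mm collar, 4 mm high, at the foot) stand at x = +-88 mm, y = 0 and reach 85 mm above the bench.
- platen (a point): Centre of the platen, at deck level (25 mm above the bench): a flush circle marked by a dark ring, 120 mm outside and 112 mm inside diameter. Axes as the stand's.
- shelf_edge (a point): Middle of the upper edge of the raised shelf on the side of the platen, 56 mm from the platen's centre and 68.5 mm above the bench; axes as the stand's.
- filter_disc: Grey porous disc, diameter 104 mm, 16 mm thick, lying on the low deck, too wide to grasp across. Origin at the centre of its underside, z up.
- puck: Off-white cast puck, diameter 62 mm, 26 mm thick, in the mould's cavity and standing 14 mm proud of it. Origin at the centre of its underside, z up.
- load_cap: Plain bare aluminium disc, diameter 96 mm, 14 mm thick, lying on the raised shelf, too wide to grasp across. Origin at the centre of its underside, z up. The shelf is 1.5 mm higher than the top of filter disc plus puck on the platen.
- mould: Fixed dark steel mould block, 100 x 100 x 20 mm, with a round open cavity of 66 mm diameter, 12 mm deep, in the middle of its top. Origin at the centre of its underside.
- vial: Small capped vial, 28 mm diameter, 50 mm high, standing on the low deck beside the disc's way (bystander). Origin at the centre of its underside.
- dropper: Small white dropper bottle, 29 mm diameter, 70 mm high, standing on the low deck on the other side of the disc's way (bystander). Origin at the centre of its underside.
- beaker: Glass beaker, 73 x 81 mm, 96 mm high, near the mould (bystander). Origin at the centre of its underside.
Not all that is in view belongs to the job. There is more than one size of the puck; the one meant has the size given above. Leave any yellow look-alike of the filter_disc alone.

How it is judged (in metres and radians):
On the way, in this order (a step that is already met when the one before it is completed fails the run):
1. the filter disc lies centred on the ring, let go (horizontal distance between filter_disc and platen below 0.008 m and z of filter_disc in the frame of platen between -0.004 and 0.004 m and angle between filter_disc's own z axis and vertical below 0.06 rad and linear speed of filter_disc below 0.01 m/s and contact force between filter_disc and the fingers below 0.05 N), for 0.2 s.
2. the puck lies centred on the filter disc, let go (horizontal distance between each of filter_disc, puck and platen below 0.008 m and z of filter_disc in the frame of platen between -0.004 and 0.004 m and angle between each of filter_disc, puck's own z axis and vertical below 0.06 rad and linear speed of each of filter_disc, puck below 0.01 m/s and z of puck in the frame of platen between 0.012 and 0.02 m and contact force between puck and the fingers below 0.05 N), for 0.2 s.
At the end, for the whole second after the job is handed in: Filter disc, puck and load cap lie at rest on one another on the platen, flat (within 0.06 rad), each within 8 mm of the ring's centre and within 4 mm of its height in the stack (underside 0, 16 and 42 mm above the deck) (horizontal distance between each of filter_disc, puck, load_cap and platen below 0.008 m and z of filter_disc in the frame of platen between -0.004 and 0.004 m and angle between each of filter_disc, puck, load_cap's own z axis and vertical below 0.06 rad and linear speed of each of filter_disc, puck, load_cap below 0.01 m/s and z of puck in the frame of platen between 0.012 and 0.02 m and z of load_cap in the frame of platen between 0.038 and 0.046 m); the robot touches nothing.
It fails at once if the filter disc or the load cap is lifted more than 12 mm off its deck or shelf (z of filter_disc in the frame of platen above 0.012 m or z of load_cap in the frame of shelf_edge above 0.012 m).
It fails at once if the filter disc or the load cap is tipped by more than 0.25 rad (angle between any of filter_disc, load_cap's own z axis and vertical above 0.25 rad).
It fails at once if the capped vial is moved more than 15 mm or tipped over (distance of vial from where it was at the start of the episode above 0.015 m or angle between vial's own z axis and vertical above 0.4 rad).
It fails at once if the dropper bottle is moved more than 15 mm or tipped over (distance of dropper from where it was at the start of the episode above 0.015 m or angle between dropper's own z axis and vertical above 0.4 rad).
It fails at once if the beaker is moved more than 15 mm or tipped over (distance of beaker from where it was at the start of the episode above 0.015 m or angle between beaker's own z axis and vertical above 0.4 rad).
It also fails if it takes over 66 s, if anything falls off the work surface, if the arm or the gripper's body presses on something with over 40 N, if the wrist force passes 120 N, or if a joint passes its speed limit or range.

ROBOT

A 6-joint arm with a two-finger parallel gripper is mounted at the origin on a cart in front of the work surface, level with it; the furniture and walls round the work are solid. World frame = base frame: x ahead of the robot, y to its left, z up, the work surface at z = 0. Lengths are in mm, angles in degrees, forces in N, time in s.
With the tool pointing down it reaches from about 150 to 775 mm from the base axis. Payload 6.1 kg.
Tool frame: the origin (TCP) lies between the finger pads; the fingertips stand r.tip_extent ahead of it and the grasp point (between the pads) lies 2 mm behind it (r.tip_extent is the distance from the TCP to the fingertips, in mm); z points along the fingers, y is the line along which they close (so a half turn about z gives the same grasp; the last joint's range is limited). The gripper opens to 85 mm and grips with 20 to 120 N. Pads are 22 mm wide; open, the fingers measure 114 mm over their backs; the gripper's body (76 mm by 85 mm) begins 54 mm behind the grasp point. The pads swing forward as they close: fully open they stand 13 mm farther back than shut.
Start: joints at [-74.714, 7.208, -2.269, 80.523, 0, 90], TCP at [138.408, -506.41, 248.295] pointing down, gripper open.
Joint ranges: [-155.77, 155.77], [-54.66, 111.73], [-72.52, 77.12], [-102.08, 115.82], [-83.92, 84.16], [-180, 180]. Speed limits (degrees/s): [136.94, 136.94, 172.46, 180, 180, 180].

INTERFACE

Orientations are given as [roll, pitch, yaw] about the fixed x, y, z axes, in that order (R = Rz(yaw) Ry(pitch) Rx(roll)).
In Python, from cell import r gives the robot as it stands. The module is installed in compiled form; this text tells all that it offers.
- The arm moves only by the tool send_rows, never from a script. Its argument "plan" is a list of rows, each a list of 7 numbers: the shift along the tool's x, y, z each as a share of 20 cm, from -1 to 1, then the turn, a rotation vector about the tool's x, y, z each as a share of 90 degrees, from -1 to 1, then the closure, from 0 (fully open) to 1 (shut). A call has 1 to 20 rows; each row is the pose to reach, as a shift and turn from the pose commanded when the call began, along the tool's axes at that moment; what a row does not reach only later rows make up. A row lasts 1/8 s, in which the tool goes at most 62.5 mm and 10.7 degrees, less where a joint would pass 70% of its speed; a pose out of reach is approached as far as the arm can. A call with a number of a shift or a turn outside -1 to 1 is refused whole. A call with a gripper value outside its range is refused whole. The fingers move at their own pace and stop on an object; "force" is the grip in N (left out, the last holds). Time passes only in rows, so rows that repeat a pose let the fingers close. It gives the time, the measured TCP pose, the force, the opening and the grip force at its end, in the units of the state.
- r.read_state(): the state, without advancing time (a new reading comes with each control period).
- r.get_image(name): name is "scene" or "top"; returns the picture (384x512x3 uint8, red, green, blue); there is no depth.
- r.calibration(name): a dict with "intrinsics" (3x3 intrinsics, pixels), "k1" (the pictures are not rectified: a ray, as slopes to the right and down, at radius r is drawn at 1 + k1 r^2 times it, then the intrinsics apply), "extrinsics" (4x4, takes a point from camera to world coordinates). Camera axes: x right, y down, z forward; pixel columns grow to the right and rows downward; lengths in mm; the calibration is good to about 2 mm. A picture is of the moment at which its call begins. calibration takes no time and is no camera call.
- r.hand_in(): hands the job in; it is judged then, once.
Trained networks look in the newest picture that a camera, given by its name, has taken for a name from the list of things; names that differ only in an ending like _2 or _b are one class to them, and where a whole thing is asked for, a point or a joint stands for the part that bears it (a point fixed in the world has none). Each returns a list of dicts, best first, with "score" (0 to 1); they miss things now and then, are a little off and sometimes report something else, mostly with a low value. They report only what shows in the picture. A call takes as long as a camera call. They do not tell look-alikes from the thing itself.
- r.regions_of(name, camera): "region" (384x512 bool, what is visible of it).
- r.pinpoint(name, camera): "location" ([x, y, z] in mm, in the coordinates of the camera as it stood for that picture, good to about 4 mm: a listed point, or the origin of a listed thing).
The state is a dict: "time_s": time; "q": joint angles; "qvel": joint speeds; "joint_efforts": joint torques, N m; "eef_pos": TCP position; "tcp_rot": TCP orientation; "contact_force": force on the tool from outside, world axes, zero at the start; "moment": the same for the moment, N m; "opening": finger opening in mm; "grip_force": force on a finger pad.
Only numpy, scipy, OpenCV 4.12 (cv2) and the standard library are available. Lean on these libraries where they do the work, as an engineer would, in place of code of your own. Each camera call takes 0.05 s, during which the arm holds its last target. There are 200 camera calls.

## Working session

There is one attempt and no reset: what is moved stays moved. The work goes in short steps, Python scripts to look and compute and a tool call to move; the robot and the scene stay as the last step left them, time stands still between calls to the robot, and variables do not carry over. Pictures are saved under pics/ and viewed, at most 10 in all, crops included, and the job is handed in when it is done.

Besides the shell and the picture viewer there is one more tool, called after "Call:" as name([rows], argument=value, ...), one row to a line, values as JSON. send_rows: Moves the arm, as the interface text tells. Its arguments: {"type":"object","properties":{"plan":{"type":"array","items":{"type":"array","items":{"type":"number"}}},"force":{"type":"number"}},"required":["plan"]}

```bash
mkdir -p pics
cat > h.py <<'E'
from cell import r
import numpy as np, cv2
def cal(c):
    k=r.calibration(c); return np.array(k["intrinsics"]),k["k1"],np.array(k["extrinsics"])
def proj(c,P):
    K,k1,E=cal(c); p=np.linalg.inv(E)@np.append(P,1); s=p[:2]/p[2]; s=s*(1+k1*(s@s)); return K[:2,:2]@s+K[:2,2]
def back(c,uv,z):
    K,k1,E=cal(c); d=np.linalg.inv(K)@[uv[0],uv[1],1]; d=d[:2]; s=d.copy()
    for _ in range(20): s=d/(1+k1*(s@s))
    v=E[:3,:3]@[s[0],s[1],1]; o=E[:3,3]; return o+v*(z-o[2])/v[2]
def w(c,l): E=cal(c)[2]; return E[:3,:3]@np.array(l)+E[:3,3]
E
python3 - <<'E'
from h import *
ims=[r.get_image(c) for c in("scene","top")]
for c,i in zip(("scene","top"),ims):
    cv2.imwrite(f"pics/{c}0.png",cv2.resize(i[:,:,::-1],(800,600),interpolation=cv2.INTER_CUBIC)); print(c,cal(c)[2][:3,3].round(), cal(c)[2][:3,2].round(2))
for n in "stand platen shelf_edge filter_disc puck load_cap mould vial dropper beaker".split():
    for c in("scene","top"):
        for d in r.pinpoint(n,c)[:3]:
            p=w(c,d["location"]); print(n,c,round(d["score"],2),p.round(),(proj(c,p)*1.5625).round())
print(r.tip_extent, r.read_state())
E
```

```text
scene [ 30. 708. 539.] [ 0.43 -0.76 -0.48]
top [ 350.  -38. 1120.] [ 0.13  0.01 -0.99]
stand scene 0.92 [504.  50.   1.] [359. 336.]
stand top 0.59 [496.  49.  -1.] [350. 317.]
platen scene 0.58 [500.  46.  23.] [362. 325.]
platen top 0.95 [495.  46.  23.] [351. 316.]
shelf_edge scene 0.92 [499. -12.  68.] [379. 287.]
shelf_edge scene 0.48 [411. 126.  24.] [382. 364.]
shelf_edge top 0.57 [498. -10.  69.] [382. 310.]
filter_disc scene 0.93 [283. 215.  -0.] [429. 443.]
filter_disc scene 0.8 [497. 235.  25.] [290. 387.]
filter_disc top 0.71 [494. 232.  30.] [247. 317.]
filter_disc top 0.57 [278. 214.  -1.] [260. 438.]
puck scene 0.56 [ 596. -352.    5.] [422. 239.]
puck scene 0.49 [ 676. -235.    4.] [366. 252.]
puck top 0.71 [ 674. -231.    0.] [500. 221.]
puck top 0.69 [ 599. -354.    8.] [568. 258.]
load_cap scene 0.68 [ 475. -105.   66.] [417. 270.]
load_cap scene 0.57 [499. 237.  23.] [289. 388.]
load_cap top 0.66 [478. -99.  69.] [433. 321.]
mould scene 0.62 [ 598. -351.   -3.] [421. 242.]
mould top 0.69 [ 601. -352.   -1.] [565. 258.]
vial scene 0.53 [590. 133.  24.] [287. 335.]

[... 268 characters left out ...]
[305. 364.]
17.0 {'time_s': 1.1, 'q': array([-7.47148348e+01,  7.20671871e+00, -2.27023052e+00,  8.05232473e+01,
       -1.53778755e-03,  9.00003153e+01]), 'qvel': array([ 0.04246987, -0.00328255, -0.05331602, -0.01219251, -0.01455522,
        0.09672662]), 'joint_efforts': array([-1.86980244e-03, -4.35711300e+01,  3.53097081e+01,  1.25872732e-03,
        5.21207892e-05, -4.46920112e-06]), 'eef_pos': array([ 138.38821847, -506.40556662,  248.29397663]), 'tcp_rot': array([-1.79999804e+02,  1.53778864e-03,  1.52848500e+01]), 'contact_force': array([-0.51140394, -0.39013948, -0.37539471]), 'moment': array([-0.0103556 ,  0.04537495,  0.00135947]), 'grip_force': 0.0, 'opening': 85.57942780163816}
```

View pics/top0.png

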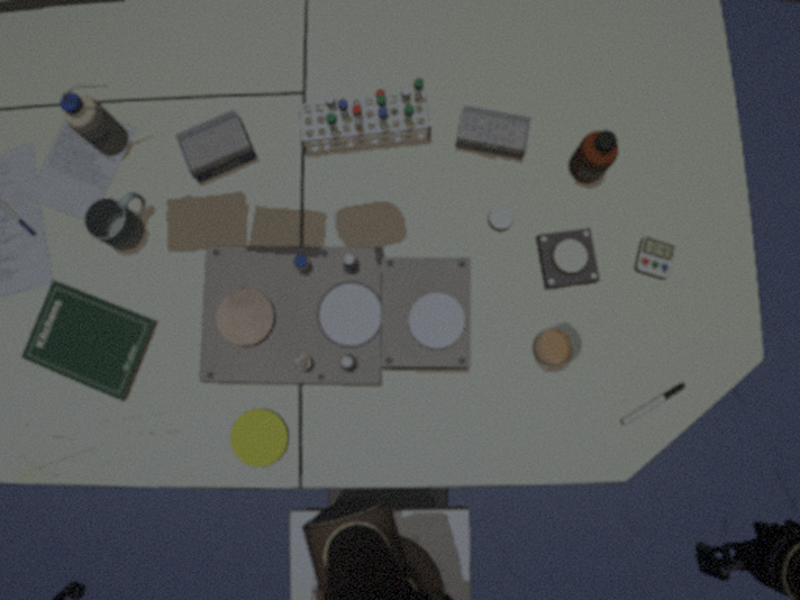

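View pics/scene0.png

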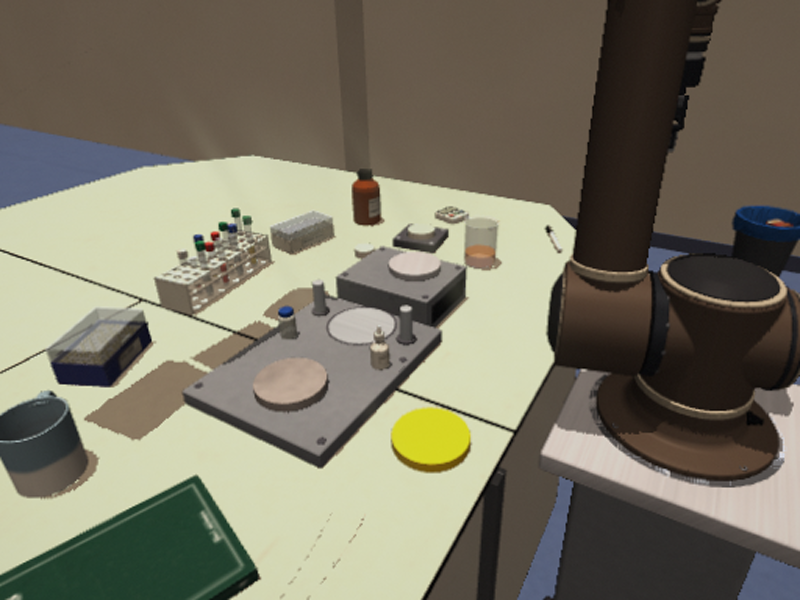

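The top view shows the filter disc, tan in this light, on the deck at (245,317). The yellow look-alike lies on the bench at (260,437), and the bare ring is at (350,314). The cap is on the shelf at (436,320).

There are two puck candidates: the one in the mould at (570,256), about 36 px wide, and a smaller loose one at (500,219), about 26 px. The one in the mould fits "in the mould's cavity" and the 62 mm size. I'll measure both and confirm in a crop.

```bash
cat >> h.py <<'E'
def ell(c,name,z,near,k=0):
    "centre & size of a round thing's top face at height z from its region"
    out=[]
    for d in r.regions_of(name,c):
        m=d["region"].astype(np.uint8)
        cs=cv2.findContours(m,cv2.RETR_EXTERNAL,cv2.CHAIN_APPROX_NONE)[0]
        q=max(cs,key=len)[:,0].astype(float)
        P=np.array([back(c,u,z)[:2] for u in q])
        A=np.c_[2*P,np.ones(len(P))]; s=np.linalg.lstsq(A,(P**2).sum(1),rcond=None)[0]
        R=np.sqrt(s[2]+s[:2]@s[:2])
        if np.hypot(*(s[:2]-near))<60: out.append((round(d["score"],2),s[:2].round(1),round(2*R,1),(P.max(0)-P.min(0)).round(0)))
    return out
E
python3 - <<'E'
from h import *
im=r.get_image("top");r.get_image("scene")
for n,z,near in [("filter_disc",41,(495,233)),("puck",34,(600,-353)),("puck",14,(675,-233)),("load_cap",82.5,(477,-102)),("vial",75,(590,131)),("dropper",95,(412,128))]:
    for c in ("top","scene"): print(n,c,ell(c,n,z,near))
# stand edges in top
m=r.regions_of("stand","top")[0]["region"]
def line(pts,z):
    P=np.array([back("top",u,z)[:2] for u in pts]);return P
far=line([(x,np.flatnonzero(m[:,x])[0]-.5) for x in range(138,236,3)],25)
left=line([(np.flatnonzero(m[y])[0]-.5,y) for y in range(166,238,3)],25)
sfar=line([(x,np.flatnonzero(m[:,x])[0]-.5) for x in range(252,297,3)],68.5)
right=line([(np.flatnonzero(m[y])[-1]+.5,y) for y in range(172,230,3)],68.5)
for n,P,ax in(("far x=125",far,1),("left y=270",left,0),("shelf far x=95",sfar,1),("right y=-210",right,0)):
    c=np.polyfit(P[:,ax],P[:,1-ax],1); print(n,"slope deg",np.degrees(np.arctan(c[0])).round(2),"mid",P.mean(0).round(1))
for c,z in(("top",25),):
    for nm in("platen",):
        for k in r.pinpoint(nm,c)[:1]: print(w(c,k["location"]))
a=cv2.resize(im[130:270,110:400],None,fx=2.75,fy=2.75,interpolation=cv2.INTER_CUBIC)
cv2.imwrite("pics/crop1.png",a[:,:,::-1])
E
```

```text
filter_disc top [(0.86, array([493.1, 233.8]), np.float64(104.5), array([104., 104.]))]
filter_disc scene [(0.58, array([489.4, 242.3]), np.float64(112.2), array([113., 112.]))]
puck top [(0.55, array([ 596.8, -348.3]), np.float64(64.2), array([64., 64.]))]
puck scene [(0.73, array([ 593.7, -335.8]), np.float64(74.1), array([68., 85.]))]
puck top [(0.73, array([ 674.8, -228.9]), np.float64(45.2), array([45., 44.]))]
puck scene [(0.64, array([ 677.2, -223.6]), np.float64(58.9), array([50., 70.]))]
load_cap top [(0.85, array([ 477.3, -100.8]), np.float64(93.4), array([96., 93.]))]
load_cap scene [(0.63, array([472.8, -91.5]), np.float64(106.5), array([103., 115.]))]
vial top []
vial scene [(0.51, array([560.6, 159.1]), np.float64(67.8), array([74., 76.]))]
dropper top [(0.69, array([408.2, 119.2]), np.float64(27.5), array([26., 29.]))]
dropper scene []
far x=125 slope deg 1.66 mid [624.8 156.2]
left y=270 slope deg -1.52 mid [503.3 316.4]
shelf far x=95 slope deg 1.63 mid [589.3 -89.3]
right y=-210 slope deg -1.37 mid [ 490.4 -162. ]
[497.2278509   45.91840864  23.66250973]
```

View pics/crop1.png

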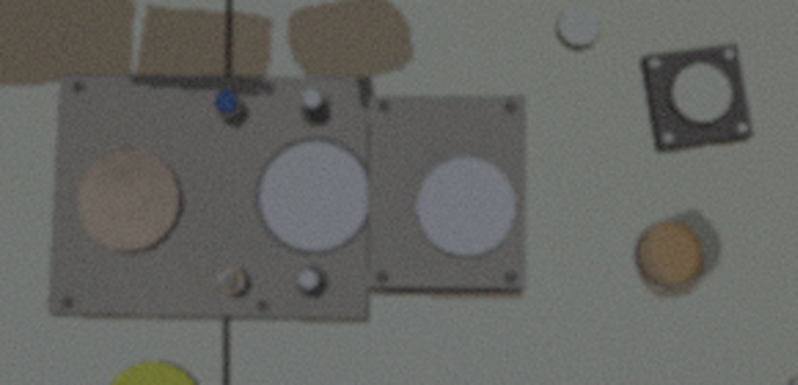

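The crop shows the in-mould puck at crop (702,92), measuring 64 mm, so it is the one meant. The loose puck at (578,27) measures 45 mm, so it isn't. The platen is at about (497,47) and the stand yaw is about -1.6°. I'm moving towards the far side of the disc.

Call:
send_rows([
  [1,-1,0,0,0,-0.844,0.3],
  [1,-1,0,0,0,-0.844,0.3],
  [1,-1,0,0,0,-0.844,0.3],
  [1,-1,0,0,0,-0.844,0.3],
  [1,-1,0,0,0,-0.844,0.3],
  [1,-1,0,0,0,-0.844,0.3],
  [1,-1,0,0,0,-0.844,0.3],
  [1,-1,0,0,0,-0.844,0.3],
  [1,-1,0,0,0,-0.844,0.3],
])

```text
time_s: 3.02
eef_pos: [278.5, -260.8, 248.3]
tcp_rot: [-180.0, 0.0, 91.1]
contact_force: [-0.2, -0.9, -0.4]
opening: 59.4
grip_force: 0.0
```

Call:
send_rows([
  [1,0.54,0,0,0,0,0.3],
  [1,0.54,0,0,0,0,0.3],
  [1,0.54,0,0,0,0,0.3],
  [1,0.54,0,0,0,0,0.3],
])

```text
time_s: 3.52
eef_pos: [382.9, -56.5, 248.4]
tcp_rot: [180.0, -0.0, 91.2]
contact_force: [-0.4, -0.1, 0.5]
opening: 59.9
grip_force: 0.0
```

Call:
send_rows([
  [1,0.54,0,0,0,0,0.3],
  [1,0.54,0,0,0,0,0.3],
  [1,0.54,0,0,0,0,0.3],
  [1,0.54,0,0,0,0,0.3],
])

```text
time_s: 4.03
eef_pos: [486.8, 146.3, 247.9]
tcp_rot: [-180.0, -0.0, 91.2]
contact_force: [0.2, -0.4, 0.1]
opening: 59.9
grip_force: 0.0
```

Call:
send_rows([
  [0.86,0.04,0,0,0,0,0.3],
  [0.86,0.04,0,0,0,0,0.3],
  [0.86,0.04,0.5,0,0,0,0.3],
  [0.86,0.04,0.6,0,0,0,0.3],
  [0.86,0.04,0.6,0,0,0,0.3],
  [0.86,0.04,0.6,0,0,0,0.3],
])

```text
time_s: 4.78
eef_pos: [490.6, 315.6, 129.8]
tcp_rot: [180.0, -0.0, 91.2]
contact_force: [0.9, 0.1, 0.7]
opening: 59.9
grip_force: 0.0
```

Call:
send_rows([
  [0,0,0.2,0,0,0,0.3],
  [0,0,0.36,0,0,0,0.3],
  [0,0,0.4,0,0,0,0.3],
  [0,0,0.4,0,0,0,0.3],
  [0,0,0.4,0,0,0,0.3],
])

```text
time_s: 5.4
eef_pos: [491.4, 316.5, 50.7]
tcp_rot: [179.8, -0.1, 91.2]
contact_force: [0.7, 0.6, 0.5]
opening: 59.9
grip_force: 0.0
```

Run:
```python
from h import *
s=r.read_state();print(s["eef_pos"],s["contact_force"],r.tip_extent)
im=r.get_image("scene"); u=proj("scene",s["eef_pos"]); print(u, proj("scene",s["eef_pos"]-[0,0,17]))
x,y=int(u[0]),int(u[1]); x0=max(0,x-90);y0=max(0,y-70)
cv2.imwrite("pics/c2.png",cv2.resize(im[y0:y0+140,x0:x0+180,::-1],None,fx=4,fy=4,interpolation=cv2.INTER_CUBIC));print(x0,y0)
```

```text
[491.43462463 316.5022209   50.65426339] [0.71737959 0.61279755 0.54235073] 17.0
[160.3186382  260.96302058] [161.50004546 267.39358179]
70 190
```

View pics/c2.png

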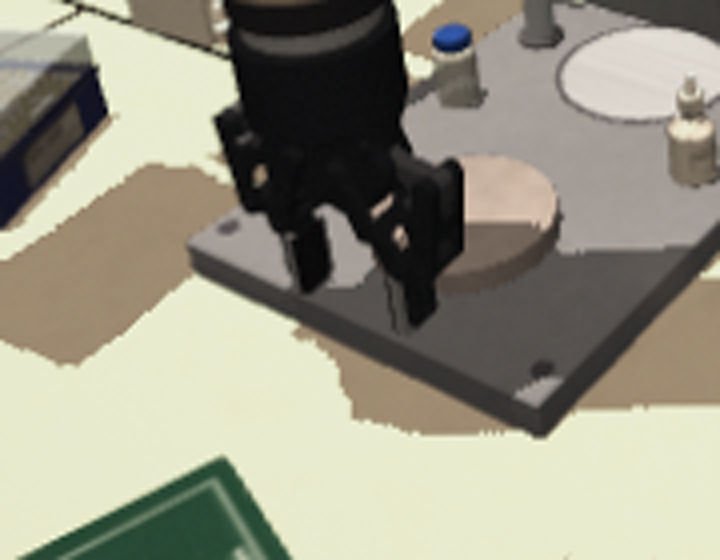

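The fingertips, at crop (315,290) and (405,328), stand behind the disc and a few mm above the deck, as predicted. The vial and dropper are clear of the lane. I'm lowering slightly and pushing.

Call:
send_rows([
  [0,0.006,0.02,0,0,0,0.3],
  [-0.08,0.006,0.02,0,0,0,0.3],
  [-0.13,0.006,0.02,0,0,0,0.3],
  [-0.18,0.006,0.02,0,0,0,0.3],
  [-0.24,0.006,0.02,0,0,0,0.3],
  [-0.3,0.006,0.02,0,0,0,0.3],
  [-0.36,0.006,0.02,0,0,0,0.3],
  [-0.42,0.006,0.02,0,0,0,0.3],
  [-0.48,0.006,0.02,0,0,0,0.3],
  [-0.54,0.006,0.02,0,0,0,0.3],
  [-0.6,0.006,0.02,0,0,0,0.3],
  [-0.66,0.006,0.02,0,0,0,0.3],
  [-0.72,0.006,0.02,0,0,0,0.3],
  [-0.78,0.006,0.02,0,0,0,0.3],
  [-0.84,0.006,0.02,0,0,0,0.3],
  [-0.89,0.006,0.02,0,0,0,0.3],
  [-0.93,0.006,0.02,0,0,0,0.3],
  [-0.96,0.006,0.02,0,0,0,0.3],
  [-0.98,0.006,0.02,0,0,0,0.3],
  [-0.98,0.006,0.02,0,0,0,0.3],
])

```text
time_s: 7.95
eef_pos: [495.6, 119.6, 44.3]
tcp_rot: [-180.0, 0.0, 91.2]
contact_force: [-0.1, 0.3, -0.4]
opening: 59.7
grip_force: 0.1
```

Run:
```python
from h import *
s=r.read_state();print(s["eef_pos"],s["contact_force"])
im=r.get_image("top"); im2=r.get_image("scene")
for c in("top","scene"):
    print(c,ell(c,"filter_disc",41,(497,62)),[w(c,d["location"]).round(1) for d in r.pinpoint("filter_disc",c)[:2]],[w(c,d["location"]).round(1) for n in("vial","dropper") for d in r.pinpoint(n,c)[:1]])
a=cv2.resize(im[160:250,150:280],None,fx=3,fy=3,interpolation=cv2.INTER_CUBIC);b=cv2.resize(im2[160:260,150:280],None,fx=3,fy=2.7,interpolation=cv2.INTER_CUBIC)
cv2.imwrite("pics/c3.png",np.hstack([a,b])[:,:,::-1])
```

```text
[495.56856513 119.60338986  44.27006096] [-0.0533841   0.25851196 -0.41957445]
top [(0.87, array([492.1,  60. ]), np.float64(93.5), array([103.,  91.]))] [array([498.8,  67.1,  25.8])] []
scene [(0.77, array([472.6,  68.7]), np.float64(65.6), array([47., 94.]))] [array([280.6, 214. ,  -1.7]), array([498. ,  71.1,  25.4])] [array([588.5, 129.5,  27.4]), array([411. , 127.9,  23.2])]
```

View pics/c3.png

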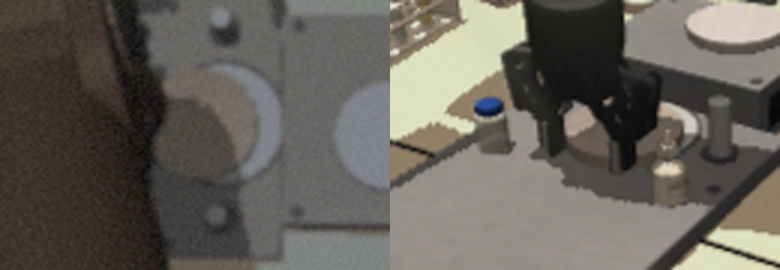

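The disc covers most of the ring. Its leading edge is at about crop (258,125) and the ring's far side at about (282,125), so 15–20 mm remain. I'm measuring both edges.

Run:
```python
from h import *
im=r.get_image("top").astype(int)
for y in (196,200,204):
    row=cv2.GaussianBlur(im[y-2:y+3].mean(0).astype(np.float32),(1,3),0); print(y,[(x,*map(int,row[x])) for x in range(228,250)])
for u in (234,235,236): print(u,back("top",(u,201),41)[:2])
for u in (242,243,244): print(u,back("top",(u,201),25)[:2])
```

```text
196 [(228, 116, 108, 100), (229, 117, 108, 101), (230, 116, 107, 100), (231, 116, 108, 101), (232, 117, 109, 101), (233, 116, 108, 102), (234, 114, 110, 106), (235, 115, 115, 116), (236, 120, 122, 128), (237, 125, 128, 135), (238, 127, 131, 137), (239, 126, 130, 137), (240, 126, 130, 138), (241, 125, 128, 136), (242, 119, 123, 128), (243, 109, 111, 115), (244, 103, 103, 104), (245, 102, 101, 100), (246, 102, 102, 99), (247, 103, 102, 100), (248, 103, 102, 100), (249, 103, 102, 99)]
200 [(228, 116, 108, 100), (229, 116, 108, 100), (230, 115, 107, 100), (231, 115, 107, 100), (232, 116, 107, 100), (233, 115, 107, 99), (234, 111, 105, 98), (235, 108, 104, 102), (236, 112, 112, 116), (237, 121, 124, 130), (238, 126, 130, 137), (239, 127, 131, 138), (240, 127, 131, 138), (241, 126, 130, 137), (242, 122, 126, 132), (243, 114, 116, 121), (244, 105, 106, 108), (245, 102, 102, 101), (246, 103, 102, 99), (247, 103, 102, 99), (248, 103, 103, 100), (249, 103, 102, 100)]
204 [(228, 116, 107, 100), (229, 117, 109, 101), (230, 117, 109, 101), (231, 117, 109, 101), (232, 117, 108, 101), (233, 116, 107, 100), (234, 111, 104, 99), (235, 108, 105, 104), (236, 113, 114, 118), (237, 122, 125, 132), (238, 127, 130, 138), (239, 128, 131, 138), (240, 127, 130, 137), (241, 126, 129, 136), (242, 121, 125, 131), (243, 113, 115, 120), (244, 106, 106, 108), (245, 103, 102, 101), (246, 104, 102, 100), (247, 104, 103, 100), (248, 105, 103, 101), (249, 105, 103, 101)]
234 [495.04014033  18.75774822]
235 [495.00087753  16.00366212]
236 [494.96162402  13.24989872]
242 [496.87584222  -2.75462669]
243 [496.83606775  -5.54726785]
244 [496.79630128  -8.33968027]
```

Call:
send_rows([
  [-0.04,0,0,0,0,0,0.3],
  [-0.07,0,0,0,0,0,0.3],
  [-0.088,0,0,0,0,0,0.3],
  [-0.094,0,0,0,0,0,0.3],
  [-0.094,0,0,0,0,0,0.3],
  [-0.04,0,0,0,0,0,0.3],
  [0.1,0,0,0,0,0,0.3],
  [0.12,0,-0.3,0,0,0,0.3],
  [0.12,0,-0.5,0,0,0,0.3],
  [0.3,0,-0.75,0,0,0,0.3],
  [0.6,0,-0.8,0,0,0,0.3],
  [0.8,0,-0.8,0,0,0,0.3],
  [0.8,0,-0.8,0,0,0,0.3],
])

```text
time_s: 10.12
eef_pos: [491.6, 283.0, 204.0]
tcp_rot: [180.0, 0.0, 91.5]
contact_force: [0.8, 0.2, -0.9]
opening: 59.7
grip_force: 0.0
```

Run:
```python
from h import *
s=r.read_state();print(s["eef_pos"],s["contact_force"])
im=r.get_image("top"); im2=r.get_image("scene")
for c in("top","scene"):
    print(c,ell(c,"filter_disc",41,(497,48)),[w(c,d["location"]).round(1) for n in("filter_disc","platen","vial","dropper","puck") for d in r.pinpoint(n,c)[:1]])
a=cv2.resize(im[160:250,180:270],None,fx=6,fy=6,interpolation=cv2.INTER_CUBIC)
cv2.imwrite("pics/c4.png",a[:,:,::-1])
```

```text
[491.63882447 282.97059009 203.9907014 ] [ 0.75045318  0.1554984  -0.91799857]
top [(0.82, array([495.1,  46.8]), np.float64(101.7), array([103., 102.]))] [array([496.6,  46.2,  28.2]), array([587.9, 132.6,  25.5]), array([411.3, 130.1,  25.4]), array([ 597.5, -352.3,    4.2])]
scene [(0.73, array([495.9,  57.8]), np.float64(111.1), array([111., 120.]))] [array([280.6, 214.2,  -1. ]), array([497.4,  46.9,  22.2]), array([590.3, 129. ,  31.4]), array([409.1, 129.2,  25.2]), array([ 595.9, -352.5,    4.8])]
```

View pics/c4.png

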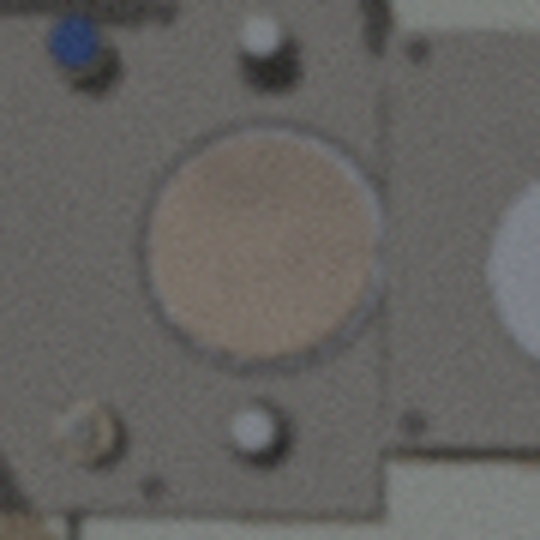

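The disc sits concentric in the ring, spanning crop 150–372 inside ring 142–385, which is within about 2 mm once parallax is taken off. The bystanders are in place. Next is the puck.

Call:
send_rows([
  [-1,0.15,0,0,0,0,0],
  [-1,0.15,0,0,0,0,0],
  [-1,0.15,0,0,0,0,0],
  [-1,0.15,0,0,0,0,0],
])

```text
time_s: 11.32
eef_pos: [526.7, 77.6, 204.4]
tcp_rot: [180.0, 0.0, 91.0]
contact_force: [-0.1, 0.4, 0.1]
opening: 85.4
grip_force: 0.0
```

Call:
send_rows([
  [-1,0.15,0,0,0,0,0],
  [-1,0.15,0,0,0,0,0],
  [-1,0.15,0,0,0,0,0],
  [-1,0.15,0,0,0,0,0],
])

```text
time_s: 11.82
eef_pos: [561.2, -121.1, 203.9]
tcp_rot: [-180.0, 0.0, 91.1]
contact_force: [0.3, 1.5, 0.4]
opening: 85.5
grip_force: 0.0
```

Call:
send_rows([
  [-1,0.15,0,0,0,0,0],
  [-1,0.15,0,0,0,0,0],
  [-1,0.15,0,0,0,0,0],
  [-1,0.15,0.2,0,0,0,0],
  [-1,0.15,0.4,0,0,0,0],
  [-1,0.15,0.4,0,0,0,0],
])

```text
time_s: 12.58
eef_pos: [593.6, -315.8, 120.5]
tcp_rot: [-179.6, -0.2, 91.3]
contact_force: [-0.7, -0.2, 0.4]
opening: 85.5
grip_force: 0.0
```

Run:
```python
from h import *
s=r.read_state();print(s["eef_pos"],s["tcp_rot"])
for c in("top","scene"):
    r.get_image(c)
    print(c,ell(c,"puck",34,(597,-351)),[(round(d["score"],2),w(c,d["location"]).round(1)) for n in("puck","mould") for d in r.pinpoint(n,c)[:2]])
```

```text
[ 593.58621555 -315.75110187  120.47707569] [-179.64065899   -0.23559944   91.30146749]
top [(0.48, array([ 597.1, -330.5]), np.float64(34.5), array([49., 24.]))] [(0.55, array([ 596.2, -352.2,    9.1])), (0.53, array([ 673. , -231.1,   -1.1])), (0.94, array([ 599.3, -352.1,   -1.7]))]
scene [(0.45, array([ 592.3, -336.2]), np.float64(72.9), array([68., 82.]))] [(0.67, array([ 594.9, -352.2,    6.5])), (0.61, array([ 673.9, -230.5,    2.2])), (0.87, array([ 6.011e+02, -3.508e+02, -3.000e-01]))]
```

Call:
send_rows([
  [-0.168,0.008,0,0,0,0,0],
  [-0.168,0.008,0.15,0,0,0,0],
  [-0.168,0.008,0.3,0,0,0,0],
  [-0.168,0.008,0.38,0,0,0,0],
  [-0.168,0.008,0.415,0,0,0,0],
  [-0.168,0.008,0.415,0,0,0,0],
])

```text
time_s: 13.72
eef_pos: [597.7, -351.5, 41.7]
tcp_rot: [180.0, 0.0, 91.3]
contact_force: [0.0, 0.6, -0.3]
opening: 85.6
grip_force: 0.0
```

Run:
```python
from h import *
s=r.read_state();print(s["eef_pos"],s["contact_force"])
im=r.get_image("scene"); u=proj("scene",s["eef_pos"])
x,y=map(int,u)
cv2.imwrite("pics/c5.png",cv2.resize(im[y-45:y+30,x-50:x+50,::-1],None,fx=7,fy=7,interpolation=cv2.INTER_CUBIC))
```

```text
[ 597.67128344 -351.46237841   41.72945512] [ 0.00153465  0.60124731 -0.31350144]
```

View pics/c5.png

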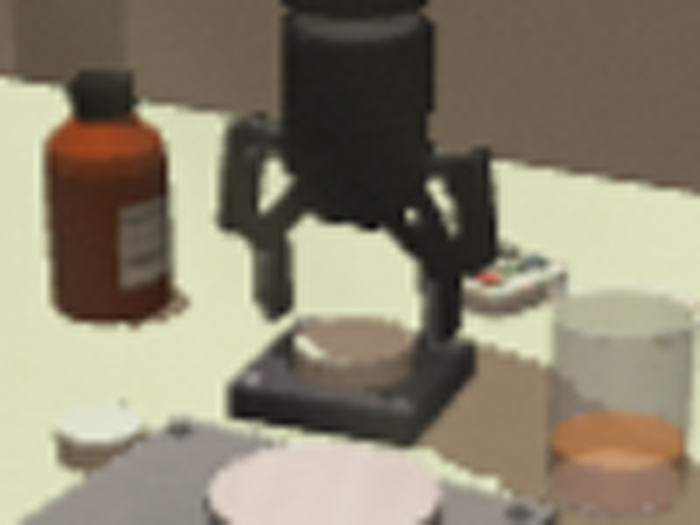

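The fingers straddle the in-mould puck: tips at crop (272,315) and (440,335), puck top at (355,335). The beaker is clear. I'm closing the gripper.

Call:
send_rows([
  [0,0,0,0,0,0,0.25],
  [0,0,0,0,0,0,0.4],
  [0,0,0,0,0,0,0.5],
  [0,0,0,0,0,0,0.5],
  [0,0,0,0,0,0,0.5],
  [0,0,0,0,0,0,0.5],
], force=40)

```text
time_s: 14.52
eef_pos: [598.1, -351.8, 43.2]
tcp_rot: [179.9, 0.1, 91.2]
contact_force: [-0.9, 0.2, 6.0]
opening: 59.3
grip_force: 41.6
```

Call:
send_rows([
  [0,0,-0.02,0,0,0,0.5],
  [0,0,-0.06,0,0,0,0.5],
  [0,0,-0.1,0,0,0,0.5],
  [0,0,-0.15,0,0,0,0.5],
  [0,0,-0.2,0,0,0,0.5],
  [0,0,-0.2,0,0,0,0.5],
])

```text
time_s: 15.28
eef_pos: [598.1, -351.8, 82.7]
tcp_rot: [179.9, 0.1, 91.2]
contact_force: [0.4, -0.2, -1.6]
opening: 58.7
grip_force: 43.4
```

Run:
```python
from h import *
s=r.read_state();print(s["eef_pos"],s["contact_force"],s["opening"],s["grip_force"])
im=r.get_image("scene"); u=proj("scene",s["eef_pos"])
x,y=map(int,u)
print(x-50,y-45,[proj("scene",p).round(1) for p in ([598,-352,36+18],[598,-352,80],[635,-352,60])])
cv2.imwrite("pics/c6.png",cv2.resize(im[y-45:y+30,x-50:x+50,::-1],None,fx=7,fy=7,interpolation=cv2.INTER_CUBIC))
```

```text
[ 598.08533026 -351.84958421   82.74463712] [ 0.38805366 -0.20670899 -1.60318276] 58.66541380038627 43.37368369102478
219 87 [array([269.7, 140.5]), array([269.7, 133.7]), array([260.7, 137.2])]
```

View pics/c6.png

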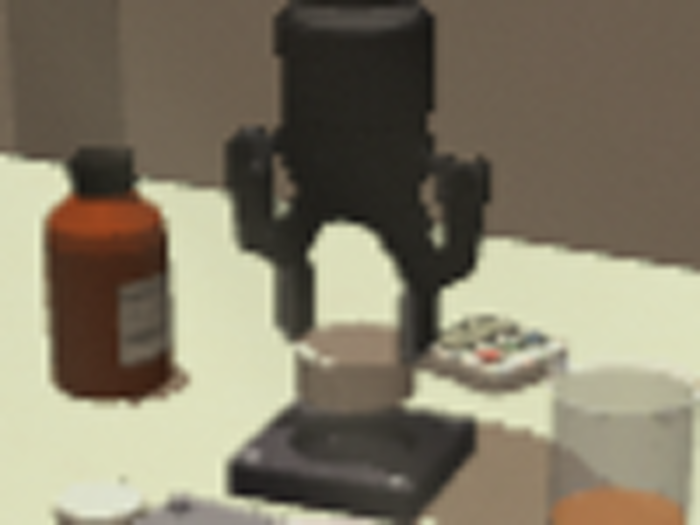

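The puck hangs level and is clear of the mould, top at crop (355,335). The grip is shallow but holding 43 N. I'm carrying it gently to the platen.

Call:
send_rows([
  [0,0,-0.12,0,0,0,0.5],
  [0.05,0,-0.28,0,0,0,0.5],
  [0.15,-0.04,-0.4,0,0,0,0.5],
  [0.3,-0.1,-0.4,0,0,0,0.5],
  [0.48,-0.14,-0.4,0,0,0,0.5],
  [0.66,-0.18,-0.4,0,0,0,0.5],
  [0.84,-0.21,-0.4,0,0,0,0.5],
  [1,-0.23,-0.4,0,0,0,0.5],
])

```text
time_s: 16.32
eef_pos: [546.4, -151.2, 160.9]
tcp_rot: [-180.0, -0.0, 91.3]
contact_force: [0.2, 0.1, -1.3]
opening: 59.0
grip_force: 43.6
```

Call:
send_rows([
  [0.16,-0.03,0,0,0,0,0.5],
  [0.34,-0.1,0,0,0,0,0.5],
  [0.52,-0.15,0,0,0,0,0.5],
  [0.7,-0.18,0,0,0,0,0.5],
  [0.85,-0.21,0,0,0,0,0.5],
  [0.95,-0.225,0,0,0,0,0.5],
  [1,-0.23,0,0,0,0,0.5],
  [1,-0.23,0.12,0,0,0,0.5],
  [1,-0.23,0.25,0,0,0,0.5],
  [1,-0.23,0.33,0,0,0,0.5],
  [1,-0.23,0.33,0,0,0,0.5],
  [1,-0.23,0.33,0,0,0,0.5],
])

```text
time_s: 17.82
eef_pos: [497.3, 46.3, 96.1]
tcp_rot: [179.9, -0.0, 91.2]
contact_force: [-0.9, 0.0, -1.1]
opening: 59.1
grip_force: 43.6
```

Run:
```python
from h import *
s=r.read_state();print(s["eef_pos"],s["contact_force"],s["opening"],s["grip_force"])
im=r.get_image("scene");r.get_image("top")
for c in ("scene","top"): print([(round(d["score"],2),w(c,d["location"]).round(1)) for n in("puck","filter_disc") for d in r.pinpoint(n,c)[:2]])
x,y=map(int,proj("scene",s["eef_pos"]))
cv2.imwrite("pics/c7.png",cv2.resize(im[y-50:y+50,x-65:x+65,::-1],None,fx=6,fy=6,interpolation=cv2.INTER_CUBIC))
```

```text
[497.33893139  46.33072686  96.07371244] [-0.90462789  0.01422649 -1.10712406] 59.09775974402194 43.56024384498596
[(0.77, array([494.8,  44.8,  59. ])), (0.92, array([499. ,  48.8,  26.6])), (0.75, array([280.3, 213.8,   2.1]))]
[(0.55, array([ 672.2, -230.6,   -1.2])), (0.63, array([281.6, 210.3,  -0.3])), (0.57, array([499.5,  46.4,  29.4]))]
```

View pics/c7.png

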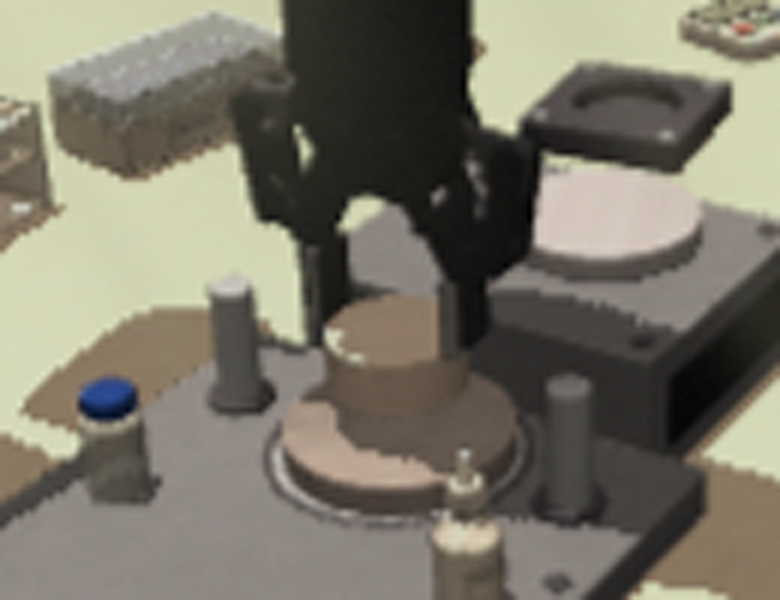

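The puck hangs concentric above the disc, top at crop (395,330), with pillars and bottles clear. I'm lowering it.

Call:
send_rows([
  [0.006,0,0.04,0,0,0,0.5],
  [0.006,0,0.07,0,0,0,0.5],
  [0.006,0,0.085,0,0,0,0.5],
  [0.006,0,0.085,0,0,0,0.5],
])

```text
time_s: 18.62
eef_pos: [496.5, 47.7, 77.8]
tcp_rot: [-180.0, 0.0, 91.2]
contact_force: [0.7, -0.2, -1.9]
opening: 59.1
grip_force: 43.6
```

Call:
send_rows([
  [0,0,0.005,0,0,0,0.5],
  [0,0,0.01,0,0,0,0.5],
  [0,0,0.01,0,0,0,0.5],
])

```text
time_s: 19.0
eef_pos: [496.8, 47.7, 76.4]
tcp_rot: [180.0, -0.0, 91.2]
contact_force: [-1.7, -0.8, -1.3]
opening: 58.8
grip_force: 43.6
```

Call:
send_rows([
  [0,0,0.004,0,0,0,0.5],
  [0,0,0.008,0,0,0,0.5],
  [0,0,0.008,0,0,0,0.5],
])

```text
time_s: 19.38
eef_pos: [496.9, 47.7, 76.2]
tcp_rot: [179.9, -0.0, 91.2]
contact_force: [-3.7, 0.6, 10.3]
opening: 59.1
grip_force: 45.1
```

Contact (10 N). Releasing and rising.

Call:
send_rows([
  [0,0,-0.004,0,0,0,0.28],
  [0,0,-0.004,0,0,0,0.2],
  [0,0,-0.004,0,0,0,0.12],
  [0,0,-0.004,0,0,0,0.12],
  [0,0,-0.1,0,0,0,0.12],
  [0,0,-0.3,0,0,0,0.12],
  [0,0,-0.55,0,0,0,0.12],
  [-0.3,-0.05,-0.6,0,0,0,0.3],
  [-0.6,-0.1,-0.6,0,0,0,0.3],
  [-0.9,-0.1,-0.6,0,0,0,0.3],
  [-1,-0.1,-0.6,0,0,0,0.3],
  [-1,-0.1,-0.6,0,0,0,0.3],
])

```text
time_s: 20.88
eef_pos: [481.0, -154.1, 194.5]
tcp_rot: [-180.0, -0.0, 91.1]
contact_force: [0.2, -0.6, -0.0]
opening: 60.0
grip_force: 0.0
```

```bash
cat > m.py <<'E'
from h import *
s=r.read_state();print(s["eef_pos"],s["contact_force"],s["opening"])
im=r.get_image("top");r.get_image("scene")
for c in ("scene","top"):
    for n in("puck","filter_disc","load_cap","vial","dropper"): print(c,n,[(round(d["score"],2),w(c,d["location"]).round(1)) for d in r.pinpoint(n,c)[:2]])
print(ell("top","puck",67,(497,47)),ell("top","load_cap",82.5,(477,-100)))
a=cv2.resize(im[160:250,180:320],None,fx=5.5,fy=5.5,interpolation=cv2.INTER_CUBIC)
import sys
cv2.imwrite(sys.argv[1],a[:,:,::-1])
E
python3 m.py pics/c8.png
```

```text
[ 480.95328865 -154.13032739  194.46814709] [ 0.16443299 -0.5795544  -0.04865718] 60.00697786121145
scene puck [(0.91, array([494.1,  47.1,  39.6])), (0.49, array([ 676.1, -227.4,    1.2]))]
scene filter_disc [(0.93, array([281.1, 213.4,  -0.9])), (0.62, array([499. ,  49.4,  27.2]))]
scene load_cap [(0.55, array([ 478.7, -105. ,   67.7])), (0.5, array([590.4, 130.7,  26.8]))]
scene vial [(0.71, array([590.7, 131.7,  25.5]))]
scene dropper [(0.78, array([408.6, 127.2,  23.3]))]
top puck [(0.95, array([496.9,  48.7,  41.5])), (0.28, array([496.9,  51.5,  -1. ]))]
top filter_disc [(0.78, array([498.6,  45.4,  26.4])), (0.55, array([279.7, 213. ,   2.8]))]
top load_cap [(0.73, array([ 477.4, -100.2,   69.6]))]
top vial [(0.4, array([586.1, 133.2,  24.1]))]
top dropper [(0.65, array([411.9, 127.4,  28. ]))]
[(0.66, array([494.8,  47.8]), np.float64(60.6), array([65., 57.]))] [(0.89, array([479.2, -93.9]), np.float64(85.8), array([96., 78.]))]
```

View pics/c8.png

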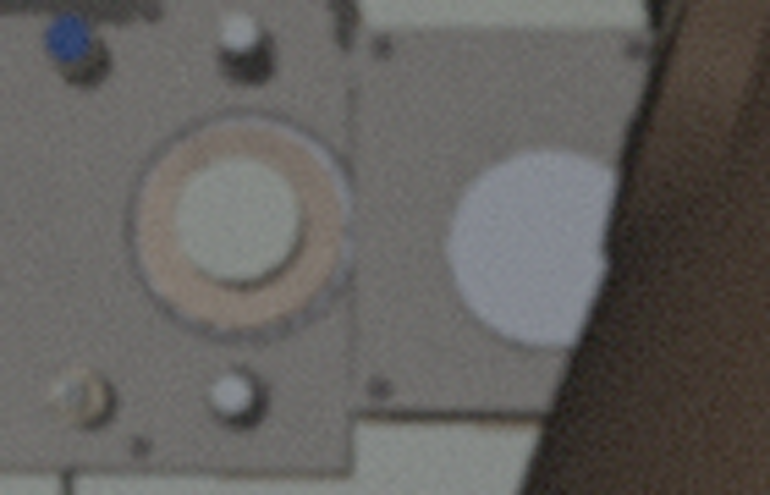

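The puck sits centred on the disc, at crop (238,220) in ring centre about (243,225); parallax explains the offset. The cap is at about (478,-101). I'm rotating to the cap's line of travel and going down behind it.

Call:
send_rows([
  [-0.1,-0.062,0,0,0,0.096,0.3],
  [-0.1,-0.062,0.2,0,0,0.096,0.3],
  [-0.1,-0.062,0.4,0,0,0.096,0.3],
  [-0.1,-0.062,0.5,0,0,0.096,0.3],
  [-0.1,-0.062,0.533,0,0,0.096,0.3],
  [-0.1,-0.062,0.533,0,0,0.096,0.3],
])

```text
time_s: 22.32
eef_pos: [469.3, -173.1, 88.3]
tcp_rot: [-180.0, -0.0, 82.6]
contact_force: [0.9, 0.4, 0.6]
opening: 60.0
grip_force: 0.0
```

Run:
```python
from h import *
s=r.read_state();print(s["eef_pos"],s["tcp_rot"],s["contact_force"])
im=r.get_image("scene"); x,y=map(int,proj("scene",s["eef_pos"]));print(proj("scene",s["eef_pos"]-[0,0,17]),x-60,y-45)
for d in r.pinpoint("load_cap","scene")[:2]: print(w("scene",d["location"]))
cv2.imwrite("pics/c9.png",cv2.resize(im[y-45:y+45,x-60:x+60,::-1],None,fx=6,fy=6,interpolation=cv2.INTER_CUBIC))
```

```text
[ 469.25687145 -173.05591189   88.33220253] [-1.79999882e+02 -1.15320983e-03  8.26041471e+01] [0.93125344 0.36989045 0.58889372]
[279.29616766 162.4007307 ] 219 112
[ 477.98336466 -104.12548328   66.3878118 ]
```

View pics/c9.png

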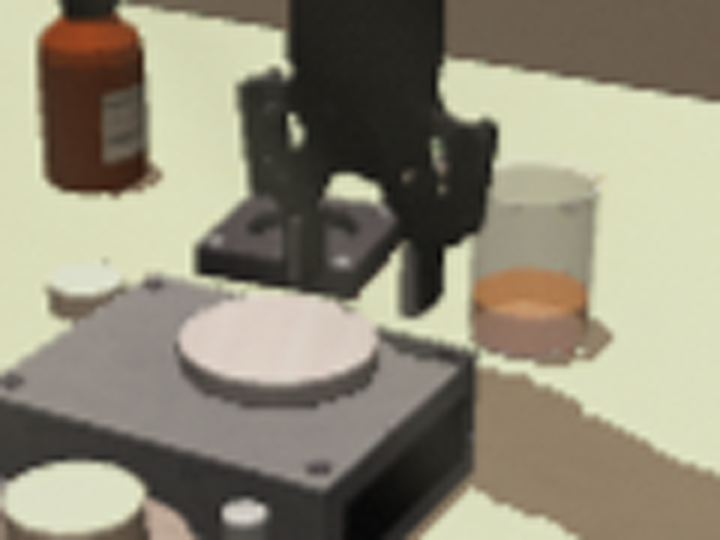

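The fingertips, at crop (305,285) and (420,312), stand behind the cap. I'm pushing it most of the way.

Call:
send_rows([
  [0.05,-0.003,0,0,0,0,0.3],
  [0.09,-0.003,0,0,0,0,0.3],
  [0.13,-0.003,0,0,0,0,0.3],
  [0.18,-0.003,0,0,0,0,0.3],
  [0.23,-0.003,0,0,0,0,0.3],
  [0.28,-0.003,0,0,0,0,0.3],
  [0.33,-0.003,0,0,0,0,0.3],
  [0.38,-0.003,0,0,0,0,0.3],
  [0.43,-0.003,0,0,0,0,0.3],
  [0.48,-0.003,0,0,0,0,0.3],
  [0.52,-0.003,0,0,0,0,0.3],
  [0.56,-0.003,0,0,0,0,0.3],
  [0.6,-0.003,0,0,0,0,0.3],
  [0.64,-0.003,0,0,0,0,0.3],
  [0.68,-0.003,0,0,0,0,0.3],
  [0.71,-0.003,0,0,0,0,0.3],
  [0.74,-0.003,0,0,0,0,0.3],
  [0.76,-0.003,0,0,0,0,0.3],
  [0.76,-0.003,0,0,0,0,0.3],
])

```text
time_s: 24.8
eef_pos: [488.0, -21.7, 87.9]
tcp_rot: [-180.0, -0.0, 82.6]
contact_force: [0.0, -0.1, -0.2]
opening: 59.7
grip_force: 0.4
```

```bash
cat > e.py <<'E'
from h import *
import sys
s=r.read_state();print(s["eef_pos"],s["contact_force"])
t=r.get_image("top"); sc=r.get_image("scene")
for c in ("scene","top"):
    for n in("load_cap","puck","filter_disc"): print(c,n,[(round(d["score"],2),w(c,d["location"]).round(1)) for d in r.pinpoint(n,c)[:2]],*([ell(c,n,82.5,(497,40))] if n=="load_cap" else []))
a=cv2.resize(t[165:245,180:270],(450,400),interpolation=cv2.INTER_CUBIC);b=cv2.resize(sc[160:240,190:260],(350,400),interpolation=cv2.INTER_CUBIC)
cv2.imwrite(sys.argv[1],np.hstack([a,b])[:,:,::-1])
E
python3 e.py pics/c10.png
```

```text
[488.00062773 -21.65466425  87.90102507] [ 0.02728654 -0.13737428 -0.19848002]
scene load_cap [(0.69, array([492.2,  26.1,  68.1]))] [(0.76, array([489.6,  35.8]), np.float64(107.2), array([104., 113.]))]
scene puck [(0.77, array([492.5,  44.8,  37.5]))]
scene filter_disc [(0.69, array([498.9,  49.3,  22.4])), (0.57, array([282.4, 215.3,  -2.1]))]
top load_cap [] []
top puck [(0.49, array([ 673.1, -228.3,   -2.1]))]
top filter_disc [(0.74, array([280.9, 214.9,   1.3]))]
```

The numbers agree: the cap is at y ≈ 26 (pinpoint and geometry), z 68. I've now viewed one picture more than allowed, so from here I check by measurement only. Finishing the push, then withdrawing.

Call:
send_rows([
  [0.02,0,0,0,0,0,0.3],
  [0.045,0,0,0,0,0,0.3],
  [0.07,0,0,0,0,0,0.3],
  [0.09,0,0,0,0,0,0.3],
  [0.102,0,0,0,0,0,0.3],
  [0.106,0,0,0,0,0,0.3],
  [0.106,0,0,0,0,0,0.3],
  [0.05,0,0,0,0,0,0.3],
  [-0.1,0,0,0,0,0,0.3],
  [-0.3,0,-0.15,0,0,0,0.3],
  [-0.5,0,-0.4,0,0,0,0.3],
  [-0.8,0,-0.5,0,0,0,0.3],
  [-1,0,-0.5,0,0,0,0.3],
  [-1,0,-0.5,0,0,0,0.3],
])

```text
time_s: 27.05
eef_pos: [461.8, -223.4, 188.3]
tcp_rot: [180.0, 0.0, 82.3]
contact_force: [-0.1, 0.2, 0.0]
opening: 59.8
grip_force: 0.0
```

```bash
python3 e.py pics/c11.png
```

```text
[ 461.78444868 -223.4313424   188.32834448] [-0.0903155   0.18455434  0.02658491]
scene load_cap [(0.95, array([494.4,  47.4,  67.2])), (0.39, array([ 597. , -350.3,   -1.3]))] [(0.78, array([489.8,  58.5]), np.float64(104.6), array([105., 111.]))]
scene puck [(0.67, array([ 675.5, -231.8,    2.4])), (0.48, array([494.1,  46.1,  37.6]))]
scene filter_disc [(0.79, array([281.2, 214.8,  -1.8])), (0.74, array([500.6,  48.6,  24.7]))]
top load_cap [] [(0.73, array([484.9,  43. ]), np.float64(85.1), array([47., 80.])), (0.62, array([494.2,  46.7]), np.float64(92.1), array([94., 90.]))]
top puck [(0.53, array([ 6.714e+02, -2.312e+02,  2.000e-01])), (0.36, array([410.3, 131.5,  26.8]))]
top filter_disc [(0.73, array([280.8, 211.6,   2.1]))]
```

Run:
```python
from h import *
im=r.get_image("scene")
R={n:[w("scene",d["location"]).round(1) for d in r.pinpoint(n,"scene")] for n in("vial","dropper","beaker","platen")};print(R)
for n,z0,h,rad in(("load_cap",67,14,48),("puck",41,26,31),("filter_disc",25,16,52)):
    a=np.linspace(0,6.283,180); P=np.array([proj("scene",[497+rad*np.cos(t),47.3+rad*np.sin(t),z]) for t in a for z in(z0,z0+h)])
    print(n,"model x",P[:,0].min().round(1),P[:,0].max().round(1),"y",P[:,1].min().round(1),P[:,1].max().round(1))
    for d in r.regions_of(n,"scene"):
        y,x=np.nonzero(d["region"]); print("  seen",round(d["score"],2),x.min()-.5,x.max()+.5,y.min()-.5,y.max()+.5)
```

```text
{'vial': [array([590.4, 128.9,  26.3])], 'dropper': [array([410.8, 126.5,  25.4])], 'beaker': [array([ 438.6, -313.8,   -2. ]), array([500.5,  50. ,  23.2])], 'platen': []}
load_cap model x 212.2 249.8 y 180.5 203.8
  seen 0.77 211.5 249.5 180.5 203.5
puck model x 219.3 243.6 y 188.1 209.0
filter_disc model x 211.9 251.7 y 192.6 218.8
  seen 0.85 211.5 250.5 198.5 218.5
  seen 0.72 249.5 300.5 260.5 302.5
  seen 0.3 221.5 241.5 202.5 208.5
```

All three layers match the model silhouettes to within about a pixel, and the bystanders haven't moved. Handing in.

```bash
python3 -c "
from cell import r
print(r.hand_in())"
```

```text
the job is handed in; nothing more can be done
None
```

The job is handed in (no verdict returned): filter disc, puck and load cap are stacked on the ring, measured flat and centred to within about 3 mm, with the beaker, vial and dropper where they were; I viewed 11 pictures, one over the limit of 10.

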